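Serve the red sample and ring the bell

ROBOT

A 6-joint arm with a two-finger parallel gripper is mounted at the origin on the work surface. World frame = base frame: x ahead of the robot, y to its left, z up, the work surface at z = 0. Lengths are in mm, angles in rad, forces in N, time in s.
With the tool pointing down it reaches from about 275 to 750 mm from the base axis. Payload 10.2 kg.
Tool frame: the origin (TCP) lies between the finger pads; the fingertips stand 25 mm ahead of it and the grasp point (between the pads) lies 6 mm ahead of it; z points along the fingers, y is the line along which they close (so a half turn about z gives the same grasp; the last joint's range is limited). The gripper opens to 85 mm and grips with 20 to 120 N. Pads are 22 mm wide; open, the fingers measure 114 mm over their backs; the gripper's body (76 mm by 85 mm) begins 54 mm behind the grasp point. The pads swing forward as they close: fully open they stand 13 mm farther back than shut.
Start: joints at [-1.399, 0.313, 1.498, -0, 1.331, -0.223], TCP at [201.915, -484.625, 256.294] pointing down, gripper open.
Joint ranges: [-2.94, 2.94], [-0.97, 2.17], [0.19, 2.56], [-1.23, 4.37], [0.02, 3.11], [-2.88, 2.88]. Speed limits (rad/s): [2.39, 2.39, 3.01, 3.14, 3.14, 3.14].

INTERFACE

Orientations are given as a unit quaternion [w, x, y, z].
In Python, from rig import ctrl, eyes, finish_job gives the robot as it stands.
- The arm moves only by the tool step_arm, never from a script. Its argument "increments" is a list of rows, each an object of numbers: "dx", "dy", "dz": the shift along the tool's x, y, z in units of 25 mm (1.0 is 25 mm); "wx", "wy", "wz": the turn, a rotation vector about the tool's x, y, z in units of 6 degrees (1.0 is 6 degrees). A call has 1 to 5 rows; each row shifts and turns the commanded pose from where the row before left it, along the tool's axes as they then stand; what a row does not reach is not made up. A row lasts 1/10 s, in which the tool goes at most 50 mm and 8.59 degrees, less where a joint would pass 70% of its speed; a pose out of reach is approached as far as the arm can. A call is refused whole if a number of a shift passes 1 or a number of a turn 1, either way. A call with a gripper value outside its range is refused whole. "fingers" is the finger opening in mm, from 0 to 85.4, set as the call begins (left out, the last holds). The fingers move at their own pace and stop on an object; "squeeze" is the grip in N (left out, the last holds). Time passes only in rows, so rows that do not move let the fingers close. It gives the time, the measured TCP pose, the force, the opening and the grip force at its end, in the units of the state.
- ctrl.sense(): the state, without advancing time (a new reading comes with each control period).
- eyes.capture(name): name is "scene" or "top" or "wrist"; returns a dict with "frame" (400x640x3 uint8, blue, green, red), "fx", "fy", "cx", "cy" (pixels), "R" (3x3) and "t" (3): a world point X has camera coordinates R X + t; the wrist camera has in their place "tool_from_camera" (4x4, takes a point from camera to tool coordinates, whose origin is the TCP and whose axes are the flange's). Camera axes: x right, y down, z forward; pixel columns grow to the right and rows downward; lengths in mm; the calibration is good to about 2 mm. A picture is of the moment at which its call begins: read the wrist's pose just before it. There is no depth.
- finish_job(): hands the job in; it is judged then, once.
Trained networks look in the newest picture that a camera, given by its name, has taken for a name from the list of things; names that differ only in an ending like _2 or _b are one class to them, and where a whole thing is asked for, a point or a joint stands for the part that bears it (a point fixed in the world has none). Each returns a list of dicts, best first, with "p" (0 to 1); they miss things now and then, are a little off and sometimes report something else, mostly with a low value. They report only what shows in the picture. A call takes as long as a camera call. They do not tell look-alikes from the thing itself.
- eyes.cut_out(camera, label): "mask" (400x640 bool, what is visible of it).
- eyes.landmark_of(camera, label): "point" ([x, y, z] in mm, in the coordinates of the camera as it stood for that picture, good to about 4 mm: a listed point, or the origin of a listed thing).
The state is a dict: "time_s": time; "joints": joint angles; "dq": joint speeds; "tau": joint torques, N m; "eef_pos": TCP position; "ee_rot": TCP orientation; "force": force on the tool from outside, world axes, zero at the start; "wrist_torque": the same for the moment, N m; "grip_width": opening from 0.0 (shut) to 1.0 (fully open); "grip_force": force on a finger pad.
Only numpy, scipy, OpenCV 4.12 (cv2) and the standard library are available. Lean on these libraries where they do the work, as an engineer would, in place of code of your own. Each camera call takes 0.05 s, during which the arm holds its last target. There are 200 camera calls.

TASK

Pluck the red-lidded sample capsule from its pocket in the sloped wooden tray and stand it gently upright, lid up, on the flat floor of the clay dish, without dropping it. Once it stands there by itself, ring for the taster by pressing the bell's plunger fully down, and let it spring back up. Leave the other capsules in their pockets and the dish, the tins and the spoon where they are.

Things in the scene. Friction and masses are not known exactly. Their poses are not given: they have to be found in the camera images.
- capsule_red: The capsule wanted: aluminium cylinder, 18 mm diameter, 26 mm long, its top 9 mm a red lid; 10 to 20 g. Origin at the centre of its flat bottom, z along its axis to the lid. At the start it sits 14 mm deep in a round pocket of the sloped tray, the red end 12 mm proud, its axis leaning 35 degrees from vertical towards the robot.
- tray: Fixed dark wooden tray, one level row of four round pockets (19.4 mm wide, 14 mm deep, at y = -69, -23, 23, 69 mm). Its face (72 mm along the slope, 192 mm along y) slopes up away from the robot at 35 degrees; the row is 22 mm below its upper edge. Origin on the riser's deck below the row's middle, 40.5 mm under the face; x level, to the uphill side, z up.
- riser: Fixed clear acrylic riser, 500 mm wide along y: deck 15 mm high under the tray, middle tread (6 mm thick) 160 mm high, upper tread 205 mm high behind it. Origin on the counter below the line of the pocket row, x level, away from the robot. The middle tread's front edge, at x = 15 mm, would be struck by a gripper coming straight down on the pockets: approach square to the tray's face.
- dish: Round glazed clay dish, loose, 114 mm wide at the rim, 22 mm high, flat blue floor 6 mm above its underside and about 80 mm wide. Origin at the centre of the underside, z up. It stands on the counter to the left or right.
- dish_floor (a point): Centre of the dish's flat inner floor, z up.
- bell: Small brass-look counter bell, fixed to the counter, 68 mm wide, a dome 39 mm high with a plunger on top. Origin at the centre of its underside, z up. It stands on the counter on the side away from the dish.
- plunger_top (a point): Centre of the top of the bell's round plunger button (18 mm wide), 56 mm above the counter at rest; it is pressed straight down.
- bell_plunger (a joint): Travel of the bell's plunger in m: 0 up, 0.008 fully down; a spring (about 5 N at the end) returns it.
- capsule_blue: A capsule like the red one but with a blue lid, in another pocket of the tray (which pocket holds which colour varies); to be left in its pocket.
- capsule_green: A capsule like the red one but with a green lid, in another pocket of the tray (which pocket holds which colour varies); to be left in its pocket.
- capsule_yellow: A capsule like the red one but with a yellow lid, in another pocket of the tray (which pocket holds which colour varies); to be left in its pocket.
- tin0: Short steel-lidded tin, 54 mm diameter, 38 mm high, standing on the middle tread; a bystander. Origin at the centre of its underside.
- tin1: Short steel-lidded tin, 54 mm diameter, 38 mm high, standing on the middle tread; a bystander. Origin at the centre of its underside.
- tin4: Short steel-lidded tin, 54 mm diameter, 38 mm high, standing on the deck beside the tray, to its right; a bystander. Origin at the centre of its underside.
- tin5: Short steel-lidded tin, 54 mm diameter, 38 mm high, standing on the deck beside the tray, to its left; a bystander. Origin at the centre of its underside.
- spoon: Steel tasting spoon, about 160 mm long, lying across the counter between the dish and the bell; a bystander.
Not all that is in view belongs to the job. Several things have the shape of the bell; the one meant has the colours described above.

How it is judged:
By the outcome, as a careful person would: the job done as asked, in the order asked, and still so for the second after the job is handed in, with the robot touching nothing.
It also fails if it takes over 56 s, if anything falls off the work surface, if the arm or the gripper's body presses on something with over 40 N, if the wrist force passes 120 N, or if a joint passes its speed limit or range.

## Working session

There is one attempt and no reset: what is moved stays moved. The work goes in short steps, Python scripts to look and compute and a tool call to move; the robot and the scene stay as the last step left them, time stands still between calls to the robot, and variables do not carry over. Pictures are saved under pics/ and viewed, at most 10 in all, crops included, and the job is handed in when it is done.

Besides the shell and the picture viewer there is one more tool, called after ">>>" as name([rows], argument=value, ...), one row to a line, values as JSON. step_arm: Moves the arm, as the interface text tells. Its arguments: {"type":"object","properties":{"increments":{"type":"array"},"fingers":{"type":"number"},"squeeze":{"type":"number"}},"required":["increments"]}

```bash
mkdir -p pics; ls; cat > h.py <<'E'
import numpy as np, cv2
from rig import ctrl, eyes, finish_job
from scipy.spatial.transform import Rotation as Ro
def toolT(s):
    q=s["ee_rot"]; T=np.eye(4); T[:3,:3]=Ro.from_quat([q[1],q[2],q[3],q[0]]).as_matrix(); T[:3,3]=s["eef_pos"]; return T
def camW(c,s=None):
    """camera-to-world 4x4"""
    if "tool_from_camera" in c: return toolT(s)@np.array(c["tool_from_camera"])
    T=np.eye(4); R=np.array(c["R"]); T[:3,:3]=R.T; T[:3,3]=-R.T@np.array(c["t"]).ravel(); return T
def lm(cam,label,W,n=2):
    return [(round(d["p"],2),np.round((W@np.append(d["point"],1))[:3],1).tolist()) for d in eyes.landmark_of(cam,label)[:n]]
def ray(c,W,u,v,z):
    """pixel to world at height z"""
    d=W[:3,:3]@np.array([(u-c["cx"])/c["fx"],(v-c["cy"])/c["fy"],1]); o=W[:3,3]
    return o+d*(z-o[2])/d[2]
E
python3 - <<'E'
from h import *
for n in ["scene","top"]:
    s=ctrl.sense(); c=eyes.capture(n); cv2.imwrite(f"pics/{n}0.png",c["frame"]); W=camW(c)
    print(n, c["fx"], W[:3,3].round())
    for l in ["capsule_red","tray","dish_floor","plunger_top","bell","spoon","capsule_blue"]: print(l,lm(n,l,W,3))
E
```

```text
pics
scene 411.08669195599896 [372. 496. 720.]
capsule_red [(0.52, [610.6, 88.6, 40.7])]
tray [(0.73, [598.1, 112.0, 12.9]), (0.43, [457.0, 290.1, 9.3])]
dish_floor [(0.66, [455.6, 291.5, 7.1]), (0.62, [454.0, 293.5, 1.7])]
plunger_top [(0.59, [452.1, -168.6, 56.3]), (0.45, [448.3, -279.2, 52.0])]
bell [(0.77, [449.9, -280.4, -1.3]), (0.58, [451.2, -170.3, 2.6])]
spoon [(0.91, [452.8, 9.6, -5.9])]
capsule_blue [(0.39, [602.0, 180.5, 43.0])]
top 435.8878571209261 [ 528.  -12. 1068.]
capsule_red []
tray [(0.79, [598.0, 112.3, 21.9]), (0.44, [611.4, 87.1, 41.1])]
dish_floor [(0.79, [451.4, 293.6, 4.4])]
plunger_top [(0.55, [454.5, -168.4, 59.1]), (0.45, [448.8, -282.0, 58.4])]
bell [(0.86, [451.5, -170.7, 5.8]), (0.74, [448.8, -282.1, -1.1])]
spoon [(0.97, [450.9, 8.4, -0.8])]
capsule_blue [(0.47, [608.1, 132.0, 43.5])]
```

View pics/scene0.png

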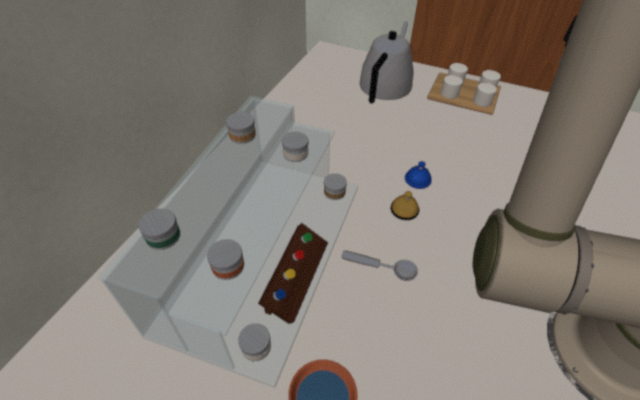

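View pics/top0.png

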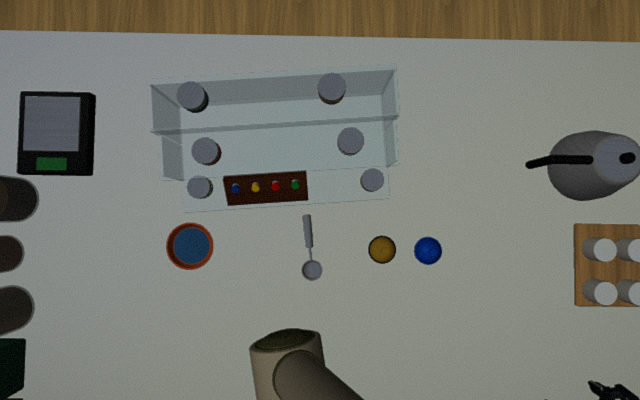

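Scene shows the red lid at (299,256), third from the left in the tray, the brass bell at (405,206) and the blue decoy at (419,176). In the top view: red lid (276,187), dish (190,246), brass bell (382,250). Next I'll refine with the lid colours.

```bash
python3 - <<'E'
from h import *
P={}
for n in ["top","scene"]:
    c=eyes.capture(n); W=camW(c); h=cv2.cvtColor(c["frame"],cv2.COLOR_BGR2HSV)
    roi=np.zeros(h.shape[:2],bool)
    if n=="top": roi[170:206,224:308]=1
    else: roi[225:322,258:328]=1
    for k,(a,b) in dict(blue=(100,130),yellow=(18,32),red=(172,184),green=(45,85)).items():
        H=h[...,0].astype(int); H2=np.where(H<4,H+180,H) if k=="red" else H
        m=(H2>=a)&(H2<=b)&(h[...,1]>130)&(h[...,2]>70)&roi
        if k=="red": m&=(h[...,2]>110)
        nn,l,st,ce=cv2.connectedComponentsWithStats(m.astype(np.uint8))
        if nn<2: print(n,k,"none");continue
        i=1+st[1:,4].argmax(); u,v=ce[i]; p=ray(c,W,u,v,63); P[n,k]=p
        print(n,k,st[i,4],ce[i].round(1),p.round(1))
    m=eyes.cut_out(n,"bell"); 
    for d in m[:2]:
        ys,xs=np.nonzero(d["mask"]); print("bell",d["p"],xs.mean().round(),ys.mean().round())
    d=eyes.cut_out(n,"dish")[0]["mask"]; ys,xs=np.nonzero(d); print("dish",(xs.min()+xs.max())/2,(ys.min()+ys.max())/2,ray(c,W,(xs.min()+xs.max())/2,(ys.min()+ys.max())/2,20).round(1))
    print(lm(n,"tray",W))
    print(lm(n,"plunger_top",W),lm(n,"dish_floor",W))
    f=P.get((n,"blue")),P.get((n,"green"))
    print("yaw",np.degrees(np.arctan2(-(f[0]-f[1])[0],(f[0]-f[1])[1])))
E
```

```text
top blue 38 [234.5 189. ] [588.4 179.5  63. ]
top yellow 53 [254.9 187.5] [592.6 132.7  63. ]
top red 21 [274.2 185.9] [596.8  88.4  63. ]
top green 28 [294.4 184.8] [600.1  42.   63. ]
bell 0.89 381.0 249.0
bell 0.64 427.0 250.0
dish 189.0 245.5 [454.3 292.8  20. ]
[(0.88, [599.5, 110.3, 21.8])]
[(0.61, [448.7, -281.4, 56.6]), (0.5, [455.7, -169.5, 59.0])] [(0.66, [453.1, 291.8, 5.5])]
yaw 4.882695638612446
scene blue 74 [280.4 293.8] [589.4 180.2  63. ]
scene yellow 91 [290.4 273. ] [593.1 133.6  63. ]
scene red 56 [298.8 254.4] [597.5  89.   63. ]
scene green 50 [307.4 236.6] [601.1  42.8  63. ]
bell 0.82 405.0 206.0
bell 0.71 299.0 254.0
dish 323.0 379.0 [464.  271.4  20. ]
[(0.79, [597.8, 110.8, 13.9])]
[(0.49, [454.3, -169.9, 51.6]), (0.44, [451.0, -281.7, 51.5])] [(0.73, [458.0, 290.9, 6.2])]
yaw 4.879201014521802
```

```bash
cat >> h.py <<'E'
A=np.array([-.5715,-.0490,.8192]); Yt=np.array([-.0851,.9964,0.]) # capsule axis, tray y
def grasp_R(z,y):
    """tool rotation with given z axis, closing along +-y, whichever is nearer to now"""
    z=z/np.linalg.norm(z); y=y-z*(y@z); y/=np.linalg.norm(y); R0=toolT(ctrl.sense())[:3,:3]
    c=[np.c_[np.cross(s*y,z),s*y,z] for s in (1,-1)]
    return min(c,key=lambda R:Ro.from_matrix(R0.T@R).magnitude())
def plan(p=None,R=None):
    """remaining shift (units of 25 mm, in present tool axes) and turn (units of 6 deg)"""
    T=toolT(ctrl.sense()); o=[]
    if p is not None: o.append(("shift",np.round(T[:3,:3].T@(np.array(p)-T[:3,3])/25,2).tolist()))
    if R is not None: o.append(("turn",np.round(np.degrees(Ro.from_matrix(T[:3,:3].T@R).as_rotvec())/6,2).tolist()))
    return o
E
python3 - <<'E'
from h import *
print(toolT(ctrl.sense()).round(3))
F=np.array([602.5,89.2,55.5])
R=grasp_R(-A,Yt); print(plan(F+130*A,R)); print(R.round(3)); print(np.array(eyes.capture("wrist")["tool_from_camera"]).round(2))
E
```

```text
[[ 9.23000e-01  3.85000e-01 -0.00000e+00  2.01960e+02]
 [ 3.85000e-01 -9.23000e-01  0.00000e+00 -4.84607e+02]
 [-0.00000e+00 -0.00000e+00 -1.00000e+00  2.56289e+02]
 [ 0.00000e+00  0.00000e+00  0.00000e+00  1.00000e+00]]
[('shift', [20.78, -15.93, 3.77]), ('turn', [-0.9, 5.79, 2.86])]
[[ 0.816  0.085  0.571]
 [ 0.07  -0.996  0.049]
 [ 0.574 -0.    -0.819]]
[[  -0.     -0.96   -0.27   67.74]
 [   1.     -0.     -0.      0.26]
 [   0.     -0.27    0.96 -116.62]
 [   0.      0.      0.      1.  ]]
```

>>> step_arm([
  {"dx":1,"dy":-0.76},
  {"dx":1,"dy":-0.76},
  {"dx":1,"dy":-0.76},
  {"dx":1,"dy":-0.76},
  {"dx":1,"dy":-0.76},
], fingers=34, squeeze=25)

```text
invalid input at $.increments[0]: expected keys dx, dy, dz, wx, wy, wz
```

>>> step_arm([
  {"dx":1,"dy":-0.76},
  {"dx":1,"dy":-0.76},
  {"dx":1,"dy":-0.76},
  {"dx":1,"dy":-0.76},
  {"dx":1,"dy":-0.76},
])

```text
invalid input at $.increments[0]: expected keys dx, dy, dz, wx, wy, wz
```

>>> step_arm([
  {"dx":1,"dy":-0.76},
  {"dx":1,"dy":-0.76},
  {"dx":1,"dy":-0.76},
  {"dx":1,"dy":-0.76},
  {"dx":1,"dy":-0.76},
])

```text
invalid input at $.increments[0]: expected keys dx, dy, dz, wx, wy, wz
```

>>> step_arm([
  {"dx":1,"dy":-0.76},
  {"dx":1,"dy":-0.76},
  {"dx":1,"dy":-0.76},
  {"dx":1,"dy":-0.76},
  {"dx":0.5,"dy":-0.6},
])

```text
invalid input at $.increments[0]: expected keys dx, dy, dz, wx, wy, wz
```

>>> step_arm([
  {"wx":-0.15,"wy":0.96,"wz":0.48},
  {"wx":-0.15,"wy":0.96,"wz":0.48},
  {"wx":-0.15,"wy":0.96,"wz":0.48},
  {"wx":-0.15,"wy":0.96,"wz":0.48},
  {"wx":-0.15,"wy":0.96,"wz":0.48},
])

```text
invalid input at $.increments[0]: expected keys dx, dy, dz, wx, wy, wz
```

```bash
python3 - <<'E'
from h import *
s=ctrl.sense(); print(s["time_s"],s["joints"],s["grip_width"]*85.4); print(toolT(s).round(3))
F=np.array([602.5,89.2,55.5]); print(plan(F+130*A,grasp_R(-A,Yt)))
E
```

```text
1.45 [-1.39940760e+00  3.12923891e-01  1.49771655e+00  3.70963114e-06
  1.33104320e+00 -2.23378840e-01] 85.24726052030633
[[ 9.23000e-01  3.85000e-01 -0.00000e+00  2.01910e+02]
 [ 3.85000e-01 -9.23000e-01  0.00000e+00 -4.84612e+02]
 [ 0.00000e+00 -0.00000e+00 -1.00000e+00  2.56276e+02]
 [ 0.00000e+00  0.00000e+00  0.00000e+00  1.00000e+00]]
[('shift', [20.78, -15.93, 3.77]), ('turn', [-0.9, 5.79, 2.86])]
```

All six keys are needed in every row.

>>> step_arm([
  {"dx":1,"dy":-0.76,"dz":0,"wx":0,"wy":0,"wz":0},
  {"dx":1,"dy":-0.76,"dz":0,"wx":0,"wy":0,"wz":0},
  {"dx":1,"dy":-0.76,"dz":0,"wx":0,"wy":0,"wz":0},
  {"dx":1,"dy":-0.76,"dz":0,"wx":0,"wy":0,"wz":0},
  {"dx":1,"dy":-0.76,"dz":0,"wx":0,"wy":0,"wz":0},
], fingers=34, squeeze=25)

```text
time_s: 1.95
eef_pos: [281.2, -347.7, 256.4]
ee_rot: [0.0, 0.981, 0.196, 0.0]
force: [0.1, -0.6, -0.3]
grip_width: 0.398
grip_force: 0.0
```

>>> step_arm([
  {"dx":1,"dy":-0.76,"dz":0,"wx":0,"wy":0,"wz":0},
  {"dx":1,"dy":-0.76,"dz":0,"wx":0,"wy":0,"wz":0},
  {"dx":1,"dy":-0.76,"dz":0,"wx":0,"wy":0,"wz":0},
  {"dx":1,"dy":-0.76,"dz":0,"wx":0,"wy":0,"wz":0},
  {"dx":1,"dy":-0.76,"dz":0,"wx":0,"wy":0,"wz":0},
])

```text
time_s: 2.45
eef_pos: [360.1, -211.9, 256.4]
ee_rot: [0.0, 0.981, 0.196, 0.0]
force: [-0.7, 0.9, 0.1]
grip_width: 0.4
grip_force: 0.0
```

>>> step_arm([
  {"dx":1,"dy":-0.76,"dz":0,"wx":0,"wy":0,"wz":0},
  {"dx":1,"dy":-0.76,"dz":0,"wx":0,"wy":0,"wz":0},
  {"dx":1,"dy":-0.76,"dz":0,"wx":0,"wy":0,"wz":0},
  {"dx":1,"dy":-0.76,"dz":0,"wx":0,"wy":0,"wz":0},
  {"dx":1,"dy":-0.76,"dz":0,"wx":0,"wy":0,"wz":0},
])

```text
time_s: 2.95
eef_pos: [439.0, -76.1, 256.4]
ee_rot: [0.0, 0.981, 0.196, 0.0]
force: [0.2, -0.8, -0.1]
grip_width: 0.395
grip_force: 0.0
```

>>> step_arm([
  {"dx":1,"dy":-0.76,"dz":0,"wx":0,"wy":0,"wz":0},
  {"dx":1,"dy":-0.76,"dz":0,"wx":0,"wy":0,"wz":0},
  {"dx":1,"dy":-0.76,"dz":0,"wx":0,"wy":0,"wz":0},
  {"dx":1,"dy":-0.76,"dz":0,"wx":0,"wy":0,"wz":0},
  {"dx":0.5,"dy":-0.6,"dz":0,"wx":0,"wy":0,"wz":0},
])

```text
time_s: 3.45
eef_pos: [508.1, 51.6, 256.1]
ee_rot: [-0.0, 0.98, 0.197, 0.0]
force: [-0.6, -0.9, 0.4]
grip_width: 0.4
grip_force: 0.0
```

>>> step_arm([
  {"dx":0,"dy":0,"dz":0,"wx":-0.15,"wy":0.96,"wz":0.48},
  {"dx":0,"dy":0,"dz":0,"wx":-0.15,"wy":0.96,"wz":0.48},
  {"dx":0,"dy":0,"dz":0,"wx":-0.15,"wy":0.96,"wz":0.48},
  {"dx":0,"dy":0,"dz":0,"wx":-0.15,"wy":0.96,"wz":0.48},
  {"dx":0,"dy":0,"dz":0,"wx":-0.15,"wy":0.96,"wz":0.48},
])

```text
time_s: 3.95
eef_pos: [507.3, 49.8, 256.7]
ee_rot: [-0.01, 0.965, 0.065, 0.253]
force: [1.8, 0.3, 0.2]
grip_width: 0.403
grip_force: 0.0
```

```bash
python3 - <<'E'
from h import *
s=ctrl.sense(); print(s["time_s"],s["joints"],s["grip_width"]*85.4); print(toolT(s).round(3))
F=np.array([602.5,89.2,55.5]); print(plan(F+130*A,grasp_R(-A,Yt)))
E
```

```text
3.95 [-0.20280061  0.05457439  1.89172061  0.23077616  0.71734083  1.09523642] 34.390422889227956
[[ 8.63000e-01  1.32000e-01  4.87000e-01  5.07266e+02]
 [ 1.21000e-01 -9.91000e-01  5.30000e-02  4.97790e+01]
 [ 4.90000e-01  1.30000e-02 -8.72000e-01  2.56728e+02]
 [ 0.00000e+00  0.00000e+00  0.00000e+00  1.00000e+00]]
[('shift', [-0.97, -1.25, 3.78]), ('turn', [-0.13, 0.94, 0.44])]
```

>>> step_arm([
  {"dx":0,"dy":0,"dz":0,"wx":-0.13,"wy":0.94,"wz":0.44},
  {"dx":-0.4,"dy":-0.4,"dz":0.9,"wx":0,"wy":0,"wz":0},
  {"dx":-0.4,"dy":-0.4,"dz":0.9,"wx":0,"wy":0,"wz":0},
  {"dx":-0.4,"dy":-0.4,"dz":0.9,"wx":0,"wy":0,"wz":0},
  {"dx":0,"dy":0,"dz":0.5,"wx":0,"wy":0,"wz":0},
])

```text
time_s: 4.45
eef_pos: [524.5, 82.7, 171.3]
ee_rot: [-0.014, 0.954, 0.043, 0.297]
force: [0.4, -0.1, 0.7]
grip_width: 0.399
grip_force: 0.0
```

>>> step_arm([
  {"dx":0,"dy":0,"dz":0,"wx":0,"wy":0,"wz":0},
  {"dx":0,"dy":0,"dz":0,"wx":0,"wy":0,"wz":0},
])

```text
time_s: 4.65
eef_pos: [525.6, 81.6, 173.9]
ee_rot: [-0.013, 0.953, 0.042, 0.298]
force: [-0.5, -0.8, 0.7]
grip_width: 0.396
grip_force: 0.0
```

```bash
cat >> h.py <<'E'
def red(c,lo=90):
    h=cv2.cvtColor(c["frame"],cv2.COLOR_BGR2HSV); H=h[...,0].astype(int); m=((H<5)|(H>172))&(h[...,1]>140)&(h[...,2]>lo)
    nn,l,st,ce=cv2.connectedComponentsWithStats(m.astype(np.uint8)); i=1+st[1:,4].argmax(); return ce[i],st[i]
E
python3 - <<'E'
from h import *
F=np.array([602.5,89.2,55.5]); s=ctrl.sense(); c=eyes.capture("wrist"); W=camW(c,s); cv2.imwrite("pics/w1.png",c["frame"])
print(plan(F+130*A,grasp_R(-A,Yt)),s["joints"])
(u,v),st=red(c); print(u,v,st,ray(c,W,u,v,63).round(1))
print(lm("wrist","capsule_red",W),lm("wrist","tray",W))
p=W[:3,:3].T@(F+12*A-W[:3,3]); print("predicted lid px",c["fx"]*p[0]/p[2]+c["cx"],c["fy"]*p[1]/p[2]+c["cy"])
E
```

```text
[('shift', [-0.19, -0.04, 0.46]), ('turn', [-0.01, 0.04, 0.02])] [-0.11863752  0.20139594  2.00778399  0.3429009   0.35524834  1.07685181]
315.9205955334988 209.42183622828784 [305 198  23  23 403] [595.8  87.   63. ]
[(0.79, [609.6, 88.2, 41.6])] [(0.67, [599.0, 111.4, 11.9])]
predicted lid px 313.886781245426 208.56910564168624
```

View pics/w1.png

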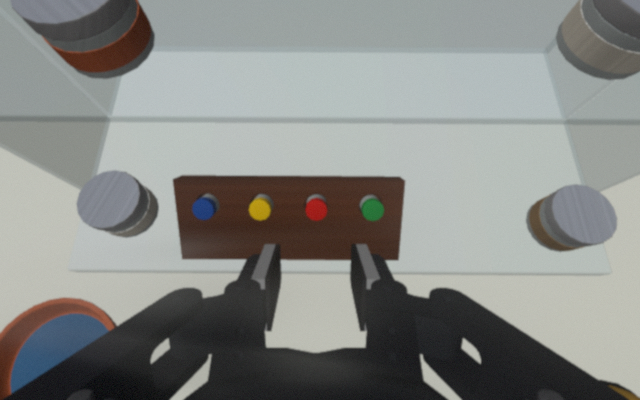

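The wrist view shows the red lid at (316,209), centred between the fingertips (about 278 and 352), with the tray edges level. That agrees with the prediction, so I'll descend.

>>> step_arm([
  {"dx":-0.1,"dy":-0.01,"dz":0.7,"wx":0,"wy":0.04,"wz":0.02},
  {"dx":-0.09,"dy":0,"dz":0.7,"wx":0,"wy":0,"wz":0},
  {"dx":0,"dy":0,"dz":0.7,"wx":0,"wy":0,"wz":0},
  {"dx":0,"dy":0,"dz":0.7,"wx":0,"wy":0,"wz":0},
  {"dx":0,"dy":0,"dz":0.6,"wx":0,"wy":0,"wz":0},
])

```text
time_s: 5.3
eef_pos: [570.6, 85.7, 101.1]
ee_rot: [-0.013, 0.953, 0.041, 0.301]
force: [0.0, 0.5, 0.1]
grip_width: 0.397
grip_force: 0.0
```

>>> step_arm([
  {"dx":0,"dy":0,"dz":0,"wx":0,"wy":0,"wz":0},
  {"dx":0,"dy":0,"dz":0,"wx":0,"wy":0,"wz":0},
])

```text
time_s: 5.5
eef_pos: [570.0, 85.8, 101.6]
ee_rot: [-0.013, 0.953, 0.041, 0.3]
force: [-0.1, -0.2, -0.2]
grip_width: 0.397
grip_force: 0.0
```

```bash
python3 - <<'E'
from h import *
F=np.array([602.5,89.2,55.5]); s=ctrl.sense(); c=eyes.capture("wrist"); W=camW(c,s); cv2.imwrite("pics/w2.png",c["frame"])
print(plan(F+28*A,grasp_R(-A,Yt)))
(u,v),st=red(c); print(u,v,st,ray(c,W,u,v,65).round(1),c["fx"],c["cx"])
p=W[:3,:3].T@(F+12*A-W[:3,3]); print("predicted lid px",c["fx"]*p[0]/p[2]+c["cx"],c["fy"]*p[1]/p[2]+c["cy"])
E
```

```text
[('shift', [0.0, -0.02, 1.15]), ('turn', [-0.01, -0.0, 0.01])]
316.7434435575827 244.4800456100342 [301 228  33  34 877] [595.7  87.   65. ] 318.1624047775442 315.24446291540113
predicted lid px 313.71397178532766 244.17893186927705
```

View pics/w2.png

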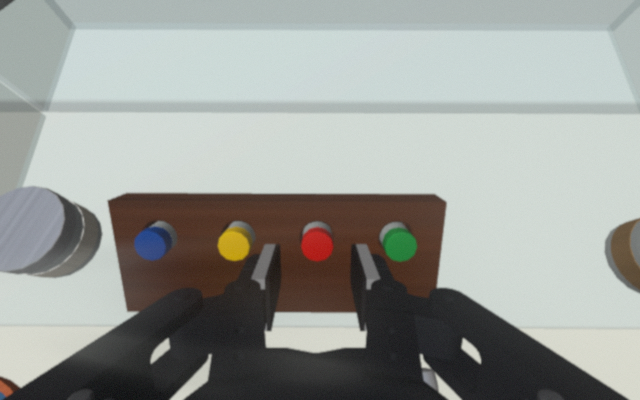

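Centred: the lid is at (317,244) and the finger midpoint at about 316. I'll make the final descent and close.

>>> step_arm([
  {"dx":0,"dy":0,"dz":0.4,"wx":0,"wy":0,"wz":0},
  {"dx":0,"dy":0,"dz":0.4,"wx":0,"wy":0,"wz":0},
  {"dx":0,"dy":0,"dz":0.35,"wx":0,"wy":0,"wz":0},
  {"dx":0,"dy":0,"dz":0,"wx":0,"wy":0,"wz":0},
  {"dx":0,"dy":0,"dz":0,"wx":0,"wy":0,"wz":0},
])

```text
time_s: 6.05
eef_pos: [586.3, 87.3, 78.3]
ee_rot: [-0.013, 0.953, 0.041, 0.3]
force: [-0.4, 0.3, 0.6]
grip_width: 0.397
grip_force: 0.0
```

>>> step_arm([
  {"dx":0,"dy":0,"dz":0,"wx":0,"wy":0,"wz":0},
  {"dx":0,"dy":0,"dz":0,"wx":0,"wy":0,"wz":0},
  {"dx":0,"dy":0,"dz":0,"wx":0,"wy":0,"wz":0},
  {"dx":0,"dy":0,"dz":0,"wx":0,"wy":0,"wz":0},
  {"dx":0,"dy":0,"dz":0,"wx":0,"wy":0,"wz":0},
], fingers=10, squeeze=30)

```text
time_s: 6.55
eef_pos: [586.6, 87.1, 78.4]
ee_rot: [-0.013, 0.953, 0.041, 0.301]
force: [-5.1, -2.6, 6.7]
grip_width: 0.187
grip_force: 29.2
```

```bash
python3 - <<'E'
from h import *
F=np.array([602.5,89.2,55.5]); s=ctrl.sense(); print(plan(F+28*A,grasp_R(-A,Yt)),s["grip_width"]*85.4)
c=eyes.capture("wrist"); cv2.imwrite("pics/w3.png",cv2.resize(c["frame"][150:380,180:460],None,fx=2,fy=2))
E
```

```text
[('shift', [-0.0, -0.03, -0.0]), ('turn', [-0.01, -0.01, 0.01])] 15.964245103742426
```

View pics/w3.png

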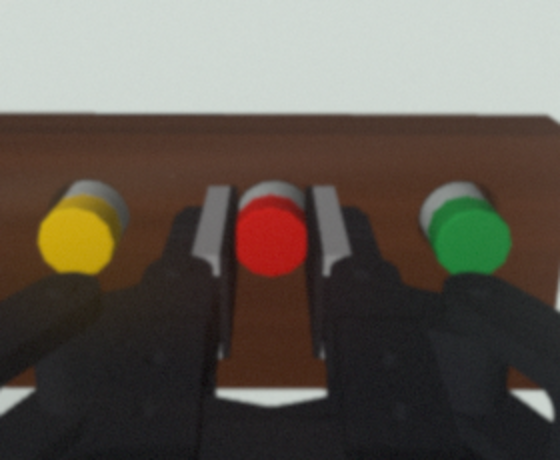

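The pads straddle the red lid and the grip reads 29 N. I'll draw it out along its axis.

>>> step_arm([
  {"dx":0,"dy":0,"dz":-0.2,"wx":0,"wy":0,"wz":0},
  {"dx":0,"dy":0,"dz":-0.3,"wx":0,"wy":0,"wz":0},
  {"dx":0,"dy":0,"dz":-0.4,"wx":0,"wy":0,"wz":0},
  {"dx":0,"dy":0,"dz":-0.5,"wx":0,"wy":0,"wz":0},
  {"dx":0,"dy":0,"dz":-0.6,"wx":0,"wy":0,"wz":0},
])

```text
time_s: 7.1
eef_pos: [557.1, 84.9, 118.9]
ee_rot: [-0.014, 0.953, 0.041, 0.3]
force: [0.2, 0.1, -0.0]
grip_width: 0.188
grip_force: 29.3
```

>>> step_arm([
  {"dx":0,"dy":0,"dz":-0.7,"wx":0,"wy":0,"wz":0},
  {"dx":0,"dy":0,"dz":-0.5,"wx":0,"wy":0,"wz":0},
  {"dx":0,"dy":0,"dz":-0.3,"wx":0,"wy":0,"wz":0},
  {"dx":0,"dy":0,"dz":0,"wx":0,"wy":0,"wz":0},
  {"dx":0,"dy":0,"dz":0,"wx":0,"wy":0,"wz":0},
])

```text
time_s: 7.6
eef_pos: [536.4, 82.9, 149.0]
ee_rot: [-0.014, 0.953, 0.041, 0.3]
force: [-1.0, 0.6, -0.9]
grip_width: 0.19
grip_force: 29.3
```

```bash
python3 - <<'E'
from h import *
s=ctrl.sense(); c=eyes.capture("wrist"); cv2.imwrite("pics/w4.png",cv2.resize(c["frame"][150:380,180:460],None,fx=2,fy=2))
print(s["grip_width"]*85.4,s["grip_force"])
R=grasp_R(np.array([0,0,-1.]),Yt); print(plan([453.5,292.3,150],R)); print(R.round(2), toolT(s)[:3,3])
E
```

```text
16.248698994310022 29.34355527162552
[('shift', [-2.09, -8.63, -1.51]), ('turn', [-0.02, -5.82, 0.01])]
[[ 1.    0.09  0.  ]
 [ 0.09 -1.    0.  ]
 [ 0.   -0.   -1.  ]] [536.44841913  82.92307973 149.03027948]
```

View pics/w4.png

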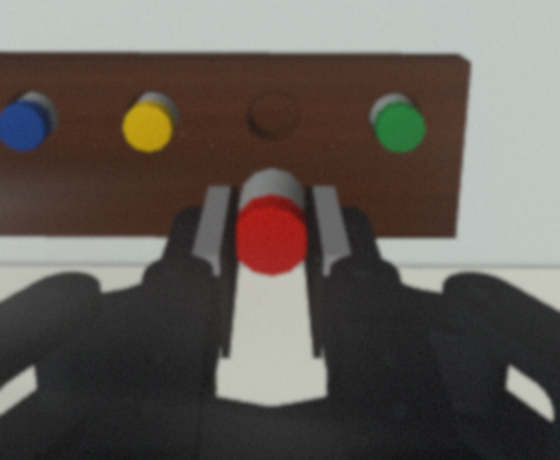

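The capsule is held and aligned with its pocket empty behind it (270,113), and the other three are still seated. Next: turn it upright while moving towards the dish.

>>> step_arm([
  {"dx":0,"dy":-0.2,"dz":-0.75,"wx":0,"wy":0,"wz":0},
  {"dx":0,"dy":-0.5,"dz":-0.75,"wx":0,"wy":-0.5,"wz":0},
  {"dx":0,"dy":-0.8,"dz":0,"wx":0,"wy":-0.9,"wz":0},
  {"dx":0,"dy":-0.8,"dz":0,"wx":0,"wy":-0.9,"wz":0},
  {"dx":0,"dy":-0.8,"dz":0,"wx":0,"wy":-0.9,"wz":0},
])

```text
time_s: 8.15
eef_pos: [508.3, 158.9, 179.9]
ee_rot: [-0.006, 0.99, 0.043, 0.135]
force: [-0.4, -0.4, 0.6]
grip_width: 0.185
grip_force: 29.3
```

>>> step_arm([
  {"dx":0,"dy":-0.8,"dz":0,"wx":0,"wy":-0.9,"wz":0},
  {"dx":0,"dy":-0.8,"dz":0,"wx":0,"wy":-0.9,"wz":0},
  {"dx":0,"dy":-0.8,"dz":0,"wx":0,"wy":-0.8,"wz":0},
  {"dx":0,"dy":-0.8,"dz":0,"wx":0,"wy":0,"wz":0},
  {"dx":0,"dy":-0.5,"dz":0,"wx":0,"wy":0,"wz":0},
])

```text
time_s: 8.65
eef_pos: [500.3, 251.6, 179.0]
ee_rot: [-0.001, 0.999, 0.044, 0.001]
force: [-0.6, -0.9, -0.7]
grip_width: 0.192
grip_force: 29.3
```

>>> step_arm([
  {"dx":0,"dy":-0.3,"dz":0,"wx":0,"wy":0,"wz":0},
  {"dx":0,"dy":0,"dz":0,"wx":0,"wy":0,"wz":0},
  {"dx":0,"dy":0,"dz":0,"wx":0,"wy":0,"wz":0},
])

```text
time_s: 8.95
eef_pos: [499.7, 257.4, 180.1]
ee_rot: [-0.0, 0.999, 0.043, 0.001]
force: [0.7, -0.8, -0.6]
grip_width: 0.187
grip_force: 29.3
```

```bash
python3 - <<'E'
from h import *
s=ctrl.sense(); print(plan([453.5,292.3,120],grasp_R(np.array([0,0,-1.]),Yt)), toolT(s)[:3,3],s["joints"],s["grip_force"])
c=eyes.capture("wrist"); W=camW(c,s); print(lm("wrist","dish_floor",W),lm("wrist","dish",W)); cv2.imwrite("pics/w5.png",c["frame"])
E
```

```text
[('shift', [-1.73, -1.55, 2.4]), ('turn', [-0.01, -0.03, 0.01])] [499.72236892 257.3829274  180.07721095] [2.67061019e-01 4.60029137e-01 1.49228109e+00 3.89919743e-04
 1.18637238e+00 1.75128553e+00] 29.32135283946991
[(0.97, [454.9, 291.3, 4.2]), (0.49, [455.6, 293.2, 2.4])] [(0.96, [455.5, 291.9, -1.0])]
```

>>> step_arm([
  {"dx":-0.6,"dy":-0.5,"dz":0.2,"wx":0,"wy":-0.03,"wz":0},
  {"dx":-0.6,"dy":-0.5,"dz":0.5,"wx":0,"wy":0,"wz":0},
  {"dx":-0.5,"dy":-0.5,"dz":0.8,"wx":0,"wy":0,"wz":0},
  {"dx":0,"dy":-0.05,"dz":0.9,"wx":0,"wy":0,"wz":0},
  {"dx":0,"dy":0,"dz":0.8,"wx":0,"wy":0,"wz":0},
])

```text
time_s: 9.6
eef_pos: [453.7, 292.8, 99.4]
ee_rot: [-0.001, 0.999, 0.043, -0.0]
force: [-0.0, 0.2, -0.8]
grip_width: 0.181
grip_force: 29.3
```

>>> step_arm([
  {"dx":0,"dy":0,"dz":0.7,"wx":0,"wy":0,"wz":0},
  {"dx":0,"dy":0,"dz":0.5,"wx":0,"wy":0,"wz":0},
  {"dx":0,"dy":0,"dz":0.3,"wx":0,"wy":0,"wz":0},
  {"dx":0,"dy":0,"dz":0,"wx":0,"wy":0,"wz":0},
  {"dx":0,"dy":0,"dz":0,"wx":0,"wy":0,"wz":0},
])

```text
time_s: 10.1
eef_pos: [454.4, 292.9, 63.2]
ee_rot: [-0.001, 0.999, 0.043, 0.0]
force: [0.5, -0.1, -0.9]
grip_width: 0.194
grip_force: 29.3
```

```bash
python3 - <<'E'
from h import *
s=ctrl.sense(); print(plan([454.3,292,48],grasp_R(np.array([0,0,-1.]),Yt)), toolT(s)[:3,3],s["force"])
c=eyes.capture("wrist"); cv2.imwrite("pics/w5.png",c["frame"])
E
```

```text
[('shift', [-0.01, 0.04, 0.61]), ('turn', [-0.01, -0.01, 0.01])] [454.40699012 292.92706951  63.21285144] [ 0.52000527 -0.12520259 -0.90188813]
```

View pics/w5.png

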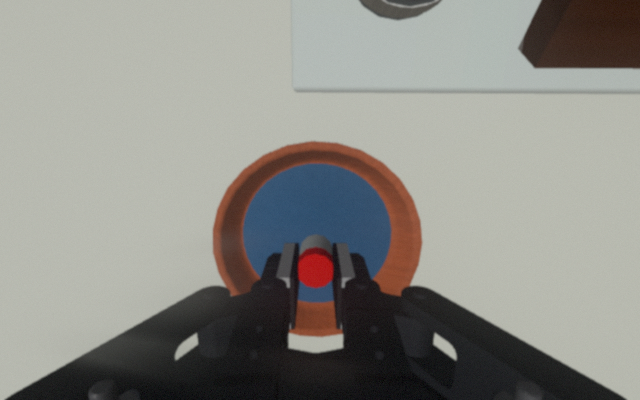

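The capsule is upright over the dish floor (floor centre about (317,233), capsule foot about (316,240)). I'll lower it slowly and watch the force.

>>> step_arm([
  {"dx":0,"dy":0,"dz":0.2,"wx":0,"wy":0,"wz":0},
  {"dx":0,"dy":0,"dz":0.15,"wx":0,"wy":0,"wz":0},
  {"dx":0,"dy":0,"dz":0.1,"wx":0,"wy":0,"wz":0},
  {"dx":0,"dy":0,"dz":0,"wx":0,"wy":0,"wz":0},
  {"dx":0,"dy":0,"dz":0,"wx":0,"wy":0,"wz":0},
])

```text
time_s: 10.65
eef_pos: [454.0, 292.9, 51.4]
ee_rot: [-0.001, 0.999, 0.043, -0.0]
force: [0.1, -0.0, -0.8]
grip_width: 0.186
grip_force: 29.3
```

>>> step_arm([
  {"dx":0,"dy":0,"dz":0.04,"wx":0,"wy":0,"wz":0},
  {"dx":0,"dy":0,"dz":0,"wx":0,"wy":0,"wz":0},
  {"dx":0,"dy":0,"dz":0.04,"wx":0,"wy":0,"wz":0},
  {"dx":0,"dy":0,"dz":0,"wx":0,"wy":0,"wz":0},
])

```text
time_s: 11.05
eef_pos: [454.0, 292.9, 49.3]
ee_rot: [-0.001, 0.999, 0.043, -0.0]
force: [-1.0, 0.4, -0.8]
grip_width: 0.185
grip_force: 29.3
```

>>> step_arm([
  {"dx":0,"dy":0,"dz":0.03,"wx":0,"wy":0,"wz":0},
  {"dx":0,"dy":0,"dz":0,"wx":0,"wy":0,"wz":0},
])

```text
time_s: 11.25
eef_pos: [454.0, 292.9, 48.5]
ee_rot: [-0.001, 0.999, 0.043, -0.0]
force: [0.7, -0.5, -0.3]
grip_width: 0.186
grip_force: 29.3
```

>>> step_arm([
  {"dx":0,"dy":0,"dz":0.03,"wx":0,"wy":0,"wz":0},
  {"dx":0,"dy":0,"dz":0,"wx":0,"wy":0,"wz":0},
])

```text
time_s: 11.45
eef_pos: [454.0, 292.9, 47.8]
ee_rot: [-0.001, 0.999, 0.043, -0.0]
force: [-0.1, -0.8, -0.7]
grip_width: 0.189
grip_force: 29.3
```

>>> step_arm([
  {"dx":0,"dy":0,"dz":0.03,"wx":0,"wy":0,"wz":0},
  {"dx":0,"dy":0,"dz":0,"wx":0,"wy":0,"wz":0},
])

```text
time_s: 11.65
eef_pos: [454.3, 293.0, 47.7]
ee_rot: [-0.001, 0.999, 0.043, 0.0]
force: [-0.9, -1.9, 6.1]
grip_width: 0.185
grip_force: 29.9
```

>>> step_arm([
  {"dx":0,"dy":0,"dz":0.02,"wx":0,"wy":0,"wz":0},
  {"dx":0,"dy":0,"dz":0,"wx":0,"wy":0,"wz":0},
])

```text
time_s: 11.85
eef_pos: [454.4, 293.0, 47.7]
ee_rot: [-0.001, 0.999, 0.043, 0.0]
force: [-2.0, -1.2, 10.3]
grip_width: 0.19
grip_force: 30.3
```

Contact at 10 N. I'll ease off slightly, then open a little.

>>> step_arm([
  {"dx":0,"dy":0,"dz":-0.03,"wx":0,"wy":0,"wz":0},
  {"dx":0,"dy":0,"dz":0,"wx":0,"wy":0,"wz":0},
])

```text
time_s: 12.05
eef_pos: [454.3, 293.0, 47.7]
ee_rot: [-0.001, 0.999, 0.043, 0.0]
force: [-0.0, -0.5, 4.9]
grip_width: 0.187
grip_force: 29.8
```

>>> step_arm([
  {"dx":0,"dy":0,"dz":0,"wx":0,"wy":0,"wz":0},
  {"dx":0,"dy":0,"dz":0,"wx":0,"wy":0,"wz":0},
  {"dx":0,"dy":0,"dz":0,"wx":0,"wy":0,"wz":0},
  {"dx":0,"dy":0,"dz":0,"wx":0,"wy":0,"wz":0},
  {"dx":0,"dy":0,"dz":0,"wx":0,"wy":0,"wz":0},
], fingers=36)

```text
time_s: 12.55
eef_pos: [454.0, 292.9, 47.3]
ee_rot: [-0.001, 0.999, 0.043, -0.0]
force: [-0.3, 0.7, -0.7]
grip_width: 0.421
grip_force: 0.0
```

>>> step_arm([
  {"dx":0,"dy":0,"dz":-0.2,"wx":0,"wy":0,"wz":0},
  {"dx":0,"dy":0,"dz":-0.4,"wx":0,"wy":0,"wz":0},
  {"dx":0,"dy":0,"dz":-0.8,"wx":0,"wy":0,"wz":0},
  {"dx":0,"dy":0,"dz":-0.8,"wx":0,"wy":0,"wz":0},
  {"dx":0,"dy":0,"dz":-0.8,"wx":0,"wy":0,"wz":0},
])

```text
time_s: 13.05
eef_pos: [454.1, 292.9, 124.0]
ee_rot: [-0.001, 0.999, 0.043, 0.0]
force: [-0.2, 1.2, -0.1]
grip_width: 0.422
grip_force: 0.0
```

>>> step_arm([
  {"dx":0,"dy":0,"dz":-0.8,"wx":0,"wy":0,"wz":0},
  {"dx":0,"dy":0,"dz":-0.5,"wx":0,"wy":0,"wz":0},
  {"dx":0,"dy":0,"dz":0,"wx":0,"wy":0,"wz":0},
  {"dx":0,"dy":0,"dz":0,"wx":0,"wy":0,"wz":0},
], fingers=0)

```text
time_s: 13.45
eef_pos: [453.8, 292.7, 154.5]
ee_rot: [-0.0, 0.999, 0.043, -0.0]
force: [-0.1, -0.1, 0.2]
grip_width: 0.0
grip_force: 0.0
```

```bash
python3 - <<'E'
from h import *
s=ctrl.sense(); c=eyes.capture("wrist"); cv2.imwrite("pics/w6.png",c["frame"]); W=camW(c,s); print(red(c),lm("wrist","capsule_red",W),lm("wrist","dish",W))
T=toolT(s); print(T[:3,3],s["joints"],plan([454.5,-169.3,150]))
E
```

```text
(array([315.44845361, 205.78350515]), array([305, 195,  22,  22, 388], dtype=int32)) [(0.65, [452.6, 292.6, 2.1])] [(0.83, [450.0, 291.5, 0.8])]
[453.82278015 292.69371359 154.47690416] [3.55258828e-01 4.45821643e-01 1.58824870e+00 1.27293828e-03
 1.10810127e+00 1.83897622e+00] [('shift', [-1.56, 18.41, 0.15])]
```

View pics/w6.png

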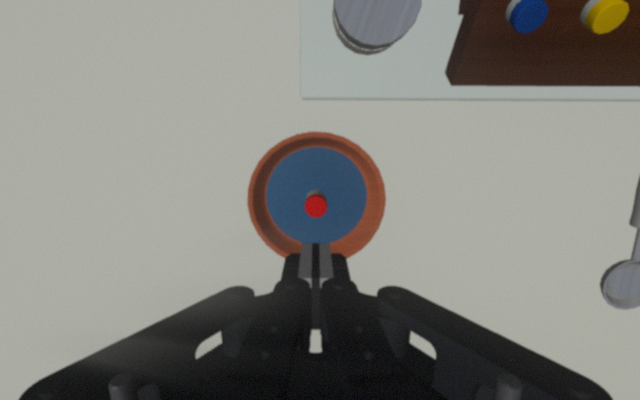

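The capsule stands upright by itself near the middle of the dish floor, with its lid at (316,206). On to the bell with the fingers shut.

>>> step_arm([
  {"dx":-0.08,"dy":1,"dz":0,"wx":0,"wy":0,"wz":0},
  {"dx":-0.08,"dy":1,"dz":0,"wx":0,"wy":0,"wz":0},
  {"dx":-0.08,"dy":1,"dz":0,"wx":0,"wy":0,"wz":0},
  {"dx":-0.08,"dy":1,"dz":0,"wx":0,"wy":0,"wz":0},
  {"dx":-0.08,"dy":1,"dz":0,"wx":0,"wy":0,"wz":0},
])

```text
time_s: 14.1
eef_pos: [454.6, 166.4, 154.1]
ee_rot: [-0.0, 0.999, 0.043, -0.001]
force: [-0.4, -0.3, 0.3]
grip_width: -0.003
grip_force: 0.0
```

>>> step_arm([
  {"dx":-0.08,"dy":1,"dz":0,"wx":0,"wy":0,"wz":0},
  {"dx":-0.08,"dy":1,"dz":0,"wx":0,"wy":0,"wz":0},
  {"dx":-0.08,"dy":1,"dz":0,"wx":0,"wy":0,"wz":0},
  {"dx":-0.08,"dy":1,"dz":0,"wx":0,"wy":0,"wz":0},
  {"dx":-0.08,"dy":1,"dz":0,"wx":0,"wy":0,"wz":0},
])

```text
time_s: 14.6
eef_pos: [455.4, 41.0, 154.1]
ee_rot: [-0.001, 0.999, 0.043, -0.001]
force: [0.3, -1.2, -1.7]
grip_width: -0.002
grip_force: 0.0
```

>>> step_arm([
  {"dx":-0.08,"dy":1,"dz":0,"wx":0,"wy":0,"wz":0},
  {"dx":-0.08,"dy":1,"dz":0,"wx":0,"wy":0,"wz":0},
  {"dx":-0.08,"dy":1,"dz":0,"wx":0,"wy":0,"wz":0},
  {"dx":-0.08,"dy":1,"dz":0,"wx":0,"wy":0,"wz":0},
  {"dx":-0.08,"dy":1,"dz":0,"wx":0,"wy":0,"wz":0},
])

```text
time_s: 15.1
eef_pos: [456.3, -84.4, 153.9]
ee_rot: [-0.001, 0.999, 0.043, -0.001]
force: [0.0, 0.4, 0.2]
grip_width: -0.004
grip_force: 0.0
```

>>> step_arm([
  {"dx":-0.1,"dy":1,"dz":0,"wx":0,"wy":0,"wz":0},
  {"dx":-0.1,"dy":1,"dz":0,"wx":0,"wy":0,"wz":0},
  {"dx":-0.1,"dy":0.9,"dz":0,"wx":0,"wy":0,"wz":0},
  {"dx":0,"dy":0.4,"dz":0,"wx":0,"wy":0,"wz":0},
  {"dx":0,"dy":0,"dz":0,"wx":0,"wy":0,"wz":0},
])

```text
time_s: 15.6
eef_pos: [456.2, -166.8, 153.9]
ee_rot: [-0.001, 0.999, 0.043, -0.0]
force: [-0.5, 0.3, 0.4]
grip_width: 0.005
grip_force: 0.0
```

```bash
python3 - <<'E'
from h import *
s=ctrl.sense(); c=eyes.capture("wrist"); cv2.imwrite("pics/w7.png",c["frame"]); W=camW(c,s); print(lm("wrist","plunger_top",W,3),lm("wrist","bell",W,3))
c2=eyes.capture("top"); print("top",lm("top","plunger_top",camW(c2),3))
print(toolT(s)[:3,3],plan([454.5,-169.3,84]))
E
```

```text
[(0.88, [451.8, -172.5, 56.1]), (0.77, [452.9, -280.7, 54.5])] [(0.79, [453.4, -169.1, 4.7]), (0.63, [453.1, -281.0, 2.5]), (0.22, [453.3, 7.5, 1.2])]
top [(0.36, [602.5, 181.2, 41.9])]
[ 456.19809495 -166.80696298  153.93278032] [('shift', [-0.08, 0.16, 2.81])]
```

View pics/w7.png

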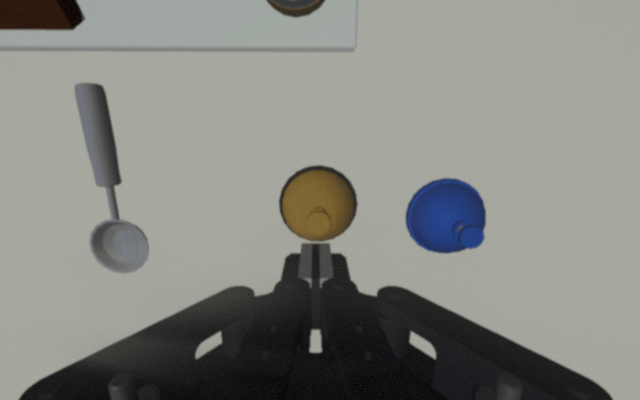

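The brass bell is at (318,203) with its plunger top at about (319,221); the blue decoy is at (445,216).

```bash
python3 - <<'E'
from h import *
s=ctrl.sense(); c=eyes.capture("wrist"); W=camW(c,s); p=ray(c,W,319,220,56); print(p, ray(c,W,318,204,20)); print(plan([453.3,-170.6,84]))
E
```

```text
[ 453.61209105 -168.26994447   56.        ] [ 455.46782281 -167.63021754   20.        ]
[('shift', [-0.14, 0.2, 2.82])]
```

>>> step_arm([
  {"dx":-0.11,"dy":0.12,"dz":0.4,"wx":0,"wy":0,"wz":0},
  {"dx":0,"dy":0,"dz":0.8,"wx":0,"wy":0,"wz":0},
  {"dx":0,"dy":0,"dz":0.8,"wx":0,"wy":0,"wz":0},
  {"dx":0,"dy":0,"dz":0.6,"wx":0,"wy":0,"wz":0},
  {"dx":0,"dy":0,"dz":0,"wx":0,"wy":0,"wz":0},
])

```text
time_s: 16.4
eef_pos: [452.6, -168.7, 87.3]
ee_rot: [-0.002, 0.999, 0.043, -0.002]
force: [0.0, -0.1, 1.3]
grip_width: 0.001
grip_force: 0.0
```

>>> step_arm([
  {"dx":0,"dy":0,"dz":0.1,"wx":0,"wy":0,"wz":0},
  {"dx":0,"dy":0,"dz":0.1,"wx":0,"wy":0,"wz":0},
  {"dx":0,"dy":0,"dz":0.1,"wx":0,"wy":0,"wz":0},
  {"dx":0,"dy":0,"dz":0.1,"wx":0,"wy":0,"wz":0},
  {"dx":0,"dy":0,"dz":0,"wx":0,"wy":0,"wz":0},
])

```text
time_s: 16.9
eef_pos: [453.9, -169.5, 79.5]
ee_rot: [-0.0, 0.999, 0.043, 0.0]
force: [0.8, 0.2, 1.4]
grip_width: 0.002
grip_force: 1.1
```

>>> step_arm([
  {"dx":0,"dy":0,"dz":0.08,"wx":0,"wy":0,"wz":0},
  {"dx":0,"dy":0,"dz":0.08,"wx":0,"wy":0,"wz":0},
  {"dx":0,"dy":0,"dz":0.04,"wx":0,"wy":0,"wz":0},
  {"dx":0,"dy":0,"dz":0,"wx":0,"wy":0,"wz":0},
])

```text
time_s: 17.3
eef_pos: [453.9, -169.5, 74.5]
ee_rot: [-0.0, 0.999, 0.043, 0.0]
force: [-0.1, 0.1, 4.0]
grip_width: 0.003
grip_force: 2.1
```

>>> step_arm([
  {"dx":0,"dy":0,"dz":0.04,"wx":0,"wy":0,"wz":0},
  {"dx":0,"dy":0,"dz":0,"wx":0,"wy":0,"wz":0},
])

```text
time_s: 17.5
eef_pos: [453.9, -169.5, 73.5]
ee_rot: [-0.0, 0.999, 0.043, 0.0]
force: [1.3, 0.4, 4.1]
grip_width: -0.002
grip_force: 2.3
```

>>> step_arm([
  {"dx":0,"dy":0,"dz":0.03,"wx":0,"wy":0,"wz":0},
  {"dx":0,"dy":0,"dz":0,"wx":0,"wy":0,"wz":0},
])

```text
time_s: 17.7
eef_pos: [453.9, -169.5, 73.0]
ee_rot: [-0.0, 0.999, 0.043, 0.0]
force: [0.3, -0.9, 7.6]
grip_width: -0.002
grip_force: 3.8
```

Near the stop; I'll press slightly more to be sure.

>>> step_arm([
  {"dx":0,"dy":0,"dz":0.04,"wx":0,"wy":0,"wz":0},
  {"dx":0,"dy":0,"dz":0,"wx":0,"wy":0,"wz":0},
])

```text
time_s: 17.9
eef_pos: [454.0, -169.5, 72.8]
ee_rot: [-0.0, 0.999, 0.043, 0.0]
force: [-3.4, 1.2, 18.3]
grip_width: -0.002
grip_force: 9.1
```

>>> step_arm([
  {"dx":0,"dy":0,"dz":0.02,"wx":0,"wy":0,"wz":0},
  {"dx":0,"dy":0,"dz":0,"wx":0,"wy":0,"wz":0},
])

```text
time_s: 18.1
eef_pos: [454.0, -169.5, 72.7]
ee_rot: [-0.0, 0.999, 0.043, 0.0]
force: [-5.1, 3.1, 23.3]
grip_width: -0.001
grip_force: 11.7
```

Fully down against the stop. I'll release and retreat.

>>> step_arm([
  {"dx":0,"dy":0,"dz":-0.15,"wx":0,"wy":0,"wz":0},
  {"dx":0,"dy":0,"dz":-0.3,"wx":0,"wy":0,"wz":0},
  {"dx":0,"dy":0,"dz":-0.7,"wx":0,"wy":0,"wz":0},
  {"dx":0,"dy":0,"dz":-0.8,"wx":0,"wy":0,"wz":0},
  {"dx":0,"dy":0,"dz":-0.8,"wx":0,"wy":0,"wz":0},
])

```text
time_s: 18.6
eef_pos: [453.2, -169.1, 140.2]
ee_rot: [-0.001, 0.999, 0.043, -0.001]
force: [-0.5, -0.4, 0.7]
grip_width: 0.001
grip_force: 0.0
```

>>> step_arm([
  {"dx":0,"dy":0,"dz":-0.6,"wx":0,"wy":0,"wz":0},
  {"dx":0,"dy":0,"dz":-0.3,"wx":0,"wy":0,"wz":0},
  {"dx":0,"dy":0,"dz":0,"wx":0,"wy":0,"wz":0},
  {"dx":0,"dy":0,"dz":0,"wx":0,"wy":0,"wz":0},
  {"dx":0,"dy":0,"dz":0,"wx":0,"wy":0,"wz":0},
])

```text
time_s: 19.1
eef_pos: [453.4, -169.2, 161.5]
ee_rot: [-0.001, 0.999, 0.043, -0.001]
force: [0.5, -0.3, 0.1]
grip_width: 0.002
grip_force: 0.0
```

```bash
python3 - <<'E'
from h import *
c=eyes.capture("scene"); a=cv2.resize(c["frame"][170:400,230:450],None,fx=2.5,fy=2.5); cv2.imwrite("pics/fin.png",a)
E
```

```text
(no output)
```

View pics/fin.png

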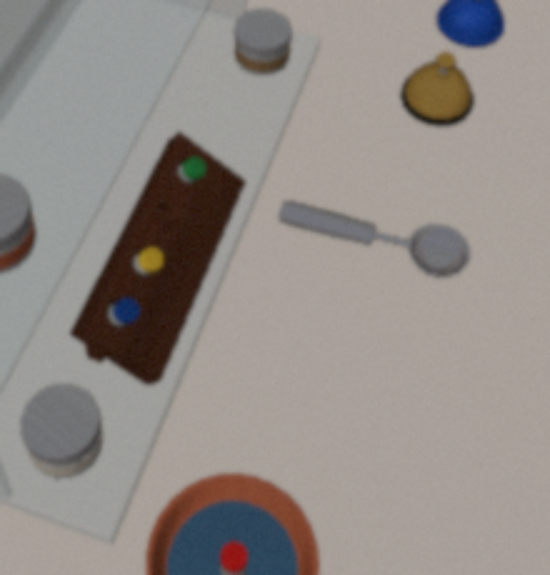

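The capsule stands in the dish (233,557), the bell's plunger is back up (445,62), and the other three capsules are in their pockets.

```bash
python3 -c "
from rig import finish_job; print(finish_job())"
```

```text
the job is handed in; nothing more can be done
None
```

The red capsule stands upright by itself, lid up, in the dish, the bell was pressed fully down and sprang back up, and the job was handed in at about 19 s; the result of the judging was not shown.

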